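# Slide the sample crate into the desk ledge corner

### The job

Park the tall grey crate of weld samples (a deep bin with low trays at its front and right) in the inner corner of the L-shaped wooden ledge: push it along the desk until its back is against the long arm of the ledge and its left side is against the short arm. It is heavy and tips easily, so push it near its base with the fingertips: it must stay upright and slide, without being lifted and without its handle being touched. Leave everything else on the desk where it is.

Things in the scene. Friction and masses are not known exactly. Their poses are not given: they have to be found in the camera images.
- crate: loose grey plastic caddy crate of welded steel plates, footprint 140 mm (its x) by 160 (its y). A bin 85 x 105 mm, 150 high, stands at its back left (+x, +y), plates stick out of it to 176; along its front and right run low trays 55 mm wide, 40 high, with flat upright outer walls. Origin: centre of the footprint's underside; z up. Its +x face is its back, -x its front (towards the robot), +y its left side
- crate_front (a point): point on the outer wall of the crate's front tray, in line with its centre of mass, 25 mm up. The mass (1.2 to 1.8 kg) lies 24 mm behind and 24 mm left of the crate's origin, 77 mm up. It slides with friction 0.5 to 0.7 (a push of 6 to 13 N) and tips if the bin is pushed forward higher than about 65 mm, or sideways higher than 80 mm, above the desk; on the trays it slides
- crate_handle: black carrying bail fixed over the crate's bin, a 10 mm round bar running along the crate's y, upper edge 210 mm above the desk, centred 27 mm behind and 27 mm left of the crate's origin. Origin: the same as the crate's
- ledge: low L-shaped wooden ledge fixed to the desk, 40 mm high, bars 18 mm thick. Origin: its inner corner, at desk height. The long arm runs from the corner along the ledge's -y for 370 mm; its inner face is the plane x = 0 and faces -x (the robot). The short arm runs along -x for 150 mm; its inner face is the plane y = 0 and faces -y (the robot's right)
- parked (a point): point on the desk where the crate's origin lies when parked, at (-70, -80) mm in the ledge's x, y; axes as the ledge's. At the start the crate's back is some 40 to 100 mm short of the long arm and its left side 40 to 110 mm from the short arm's plane, turned up to 0.18 rad against the ledge; between crate and ledge the desk is empty
- loupe: bystander: small black round magnifier, 44 mm across, 36 mm high, standing on the desk in front of the short arm of the ledge. Origin: centre of its underside
- spray_can: bystander: white spray can, 52 mm across, 150 mm high, standing to the left of the ledge's corner. Origin: centre of its underside
- test_plate: bystander: flat steel plate with a weld bead, 60 x 110 x 11 mm, lying to the robot's right of the crate, in front. Origin: centre of its underside
- step_block: bystander: stepped steel gauge block, 30 x 80 mm, 30 mm high, lying to the left of the short arm of the ledge. Origin: centre of its underside
- tape_measure: bystander: black tape measure, 60 x 60 x 34 mm, lying on the robot's right of the crate. Origin: centre of its underside
- mug: bystander: white mug, 80 mm across, 90 mm high, standing further to the left. Origin: centre of its underside
Things that resemble listed ones, but are neither listed nor needed, are in the scene too. What is shaped like the crate but blue or red is not meant.

How it is judged:
At the end, for the whole second after the job is handed in: The crate stands upright and at rest on the desk in the ledge's corner: its back within 7 mm of the long arm, its left side within 7 mm of the short arm, turned less than 0.07 rad (4 degrees) from the ledge (x of crate in the frame of ledge between -0.077 and -0.06 m and y of crate in the frame of ledge between -0.087 and -0.07 m and angle between the x axis of crate and the x axis of ledge, either way round below 0.07 rad and angle between crate's own z axis and vertical below 0.03 rad and height (world z) of crate below 0.004 m and linear speed of crate below 0.01 m/s and angular speed of crate below 0.05 rad/s); the robot touches nothing.
It fails at once if the crate tips more than 0.12 rad (7 degrees) (angle between crate's own z axis and vertical above 0.12 rad).
It fails at once if the crate is lifted more than 12 mm (height (world z) of crate above 0.012 m).
It fails at once if the crate's handle is touched (contact force between crate_handle and the fingers above 0.5 N or contact force between crate_handle and the arm above 0.5 N).
It fails at once if a bystander is moved more than 20 mm or knocked over (distance of any of loupe, spray_can, test_plate, step_block, tape_measure, mug from where it was at the start of the episode above 0.02 m or angle between any of loupe, spray_can, test_plate, step_block, tape_measure, mug's own z axis and vertical above 0.3 rad).
It also fails if it takes over 72 s, if anything falls off the work surface, if the arm or the gripper's body presses on something with over 40 N, if the wrist force passes 120 N, or if a joint passes its speed limit or range.

### The arm

A 6-joint arm with a two-finger parallel gripper is mounted at the origin on the work surface. World frame = base frame: x ahead of the robot, y to its left, z up, the work surface at z = 0. Lengths are in m, angles in rad, forces in N, time in s.
With the tool pointing down it reaches from about 0.4 to 0.825 m from the base axis. Payload 7 kg.
Tool frame: the origin (TCP) lies where the fingers leave the gripper's body, on its centre line; the fingertips stand 66 mm ahead of it and the grasp point (between the pads) lies 47 mm ahead of it; z points along the fingers, y is the line along which they close (so a half turn about z gives the same grasp; the last joint's range is limited). The gripper opens to 88 mm and grips with 3 to 60 N. Pads are 19 mm wide; open, the fingers measure 130 mm over their backs; the gripper's body (78 mm by 193 mm) begins 47 mm behind the grasp point.
Start: joints at [-0.831, 0.359, 0.012, 0, -1.224, -0.288], TCP at [0.295, -0.607, 0.292] pointing down, gripper open.
Joint ranges: [-3.07, 3.07], [-1.43, 2.12], [-1.02, 1.25], [-3.03, 1.67], [-3.05, -0], [-3.03, 3.03]. Speed limits (rad/s): [2.39, 2.39, 3.01, 3.14, 3.14, 3.14].

### API

Orientations are given as a unit quaternion [w, x, y, z].
In Python, from bench import manip gives the robot as it stands.
- The arm moves only by the shell command python3 -m jog 'ROWS' [OPENING] [FORCE]. ROWS is JSON, a list of rows, each an object of numbers: "dx", "dy", "dz": the shift along the tool's x, y, z normalised to -1 to 1, where 1 is 1 m; "ax", "ay", "az": the turn, a rotation vector about the tool's x, y, z normalised to -1 to 1, where 1 is 120 degrees. A call has 1 to 5 rows; each row is the pose to reach, as a shift and turn from the pose commanded when the call began, along the tool's axes at that moment; what a row does not reach only later rows make up. A row lasts 1/10 s, in which the tool goes at most 50 mm and 8.59 degrees, less where a joint would pass 70% of its speed; a pose out of reach is approached as far as the arm can. A call with a number of a shift or a turn outside -1 to 1 is refused whole. A call with a gripper value outside its range is refused whole. OPENING is the opening, from -1 (shut) to 1 (fully open), set as the call begins (- or left out, the last holds). The fingers move at their own pace and stop on an object; FORCE is the grip in N (left out, the last holds). Time passes only in rows, so rows that repeat a pose let the fingers close. It gives the time, the measured TCP pose, the force, the opening and the grip force at its end, in the units of the state.
- manip.get_state(): the state, without advancing time (a new reading comes with each control period).
- manip.snapshot(name): name is "scene" or "top" or "wrist"; returns a dict with "frame" (400x640x3 uint8, blue, green, red), "mtx" (3x3 intrinsics, pixels), "rvec" (rotation vector, rad) and "tvec" (3), from world to camera coordinates, as OpenCV has them; the wrist camera has in their place "tool_from_camera" (4x4, takes a point from camera to tool coordinates, whose origin is the TCP and whose axes are the flange's). Camera axes: x right, y down, z forward; pixel columns grow to the right and rows downward; lengths in m; the calibration is good to about 2 mm. The wrist camera is an equidistant fisheye: a pixel r from the principal point sees the ray r / f radians off the axis. A picture is of the moment at which its call begins: read the wrist's pose just before it. There is no depth.
- manip.job_done(): hands the job in; it is judged then, once.
Trained networks look in a picture, given as the dict that the camera call returned (one of the last four; its "shot" number tells which), for a name from the list of things; names that differ only in an ending like _2 or _b are one class to them, and where a whole thing is asked for, a point or a joint stands for the part that bears it (a point fixed in the world has none). Each returns a list of dicts, best first, with "p" (0 to 1); they miss things now and then, are a little off and sometimes report something else, mostly with a low value. They report only what shows in the picture. A call takes as long as a camera call. They do not tell look-alikes from the thing itself.
- manip.recognise(label, picture): "rect" ([centre column, centre row, width, height] in pixels, round what is visible of it).
The state is a dict: "t": time; "joint_positions": joint angles; "joint_vel": joint speeds; "joint_torque": joint torques, N m; "eef_pos": TCP position; "eef_rot": TCP orientation; "wrist_force": force on the tool from outside, world axes, zero at the start; "torque": the same for the moment, N m; "width": finger opening in m; "gripper_force": force on a finger pad.
Only numpy, scipy, OpenCV 4.12 (cv2) and the standard library are available. Lean on these libraries where they do the work, as an engineer would, in place of code of your own. Each camera call takes 0.05 s, during which the arm holds its last target. There are 200 camera calls.

## Working session

There is one attempt and no reset: what is moved stays moved. The work goes in short steps, Python scripts to look and compute and a shell command to move; the robot and the scene stay as the last step left them, time stands still between calls to the robot, and variables do not carry over. Pictures are saved under pics/ and viewed, at most 10 in all, crops included, and the job is handed in when it is done.

```bash
mkdir -p pics; ls; cat > h.py <<'E'
import numpy as np, cv2
from bench import manip
from scipy.spatial.transform import Rotation as R
def proj(s,P):
    return cv2.projectPoints(np.array(P,float).reshape(-1,1,3),s["rvec"],s["tvec"],s["mtx"],None)[0].reshape(-1,2)
def ground(s,uv,z=0):
    Rm=cv2.Rodrigues(np.array(s["rvec"],float))[0]; c=-Rm.T@np.array(s["tvec"],float).ravel()
    d=np.c_[np.array(uv,float).reshape(-1,2),np.ones(len(np.array(uv).reshape(-1,2)))]@np.linalg.inv(s["mtx"]).T@Rm
    return c+d*((z-c[2])/d[:,2])[:,None]
E
python3 - <<'E'
from h import *
for n in ("scene","top"):
    s=manip.snapshot(n); cv2.imwrite(f"pics/{n}0.png",s["frame"])
    Rm=cv2.Rodrigues(np.array(s["rvec"],float))[0]; print(n,-Rm.T@np.array(s["tvec"]).ravel())
    for l in ("crate","ledge","loupe","spray_can","test_plate","step_block","tape_measure","mug"):
        for d in manip.recognise(l,s)[:3]:
            print(l,round(d["p"],2),np.round(d["rect"]),np.round(ground(s,[d["rect"][:2]])[0,:2],3))
print(manip.get_state())
E
```

```text
pics
scene [0.39624182 0.57728856 0.73120579]
crate 0.84 [415. 244.  85. 120.] [0.314 0.082]
crate 0.82 [422. 157.  83.  90.] [ 0.327 -0.218]
crate 0.67 [303. 191.  78.  93.] [ 0.615 -0.007]
ledge 0.85 [254. 192.  73. 130.] [0.74  0.029]
loupe 0.64 [318. 276.  23.  24.] [0.511 0.218]
spray_can 0.67 [213. 248.  43.  56.] [0.768 0.215]
test_plate 0.82 [365. 144.  23.  28.] [ 0.495 -0.229]
step_block 0.6 [260. 280.  33.  30.] [0.632 0.262]
tape_measure 0.56 [326. 127.  24.  18.] [ 0.625 -0.275]
mug 0.72 [201. 328.  54.  74.] [0.709 0.392]
top [0.46754335 0.06016517 1.02255877]
crate 0.89 [318. 187.  65.  67.] [0.6   0.039]
crate 0.89 [278. 291.  69.  72.] [0.317 0.154]
crate 0.85 [381. 287.  77.  78.] [ 0.319 -0.13 ]
ledge 0.84 [333. 158. 150.  60.] [ 0.681 -0.005]
ledge 0.71 [183. 152.  51.  44.] [0.705 0.412]
loupe 0.46 [249. 221.  16.  19.] [0.509 0.23 ]
spray_can 0.67 [232. 136.  35.  34.] [0.748 0.278]
spray_can 0.18 [239. 183.  33.  19.] [0.616 0.259]
test_plate 0.57 [416. 222.  46.  26.] [ 0.497 -0.235]
step_block 0.6 [237. 180.  35.  18.] [0.623 0.264]
tape_measure 0.78 [431. 178.  27.  25.] [ 0.619 -0.282]
mug 0.74 [182. 153.  48.  41.] [0.703 0.416]
{'t': 0.9, 'joint_positions': array([-8.30886511e-01,  3.58594020e-01,  1.18671674e-02, -2.07311297e-05,
       -1.22408503e+00, -2.88092728e-01]), 'joint_vel': array([-1.22895242e-03,  7.82320609e-04, -5.30507637e-05,  2.30738540e-04,
        1.78144900e-03, -1.56790636e-03]), 'joint_torque': array([-6.54070682e-04, -5.82357967e+01,  2.93298125e+01,  7.00228080e+00,
        1.25392748e-02, -1.06748223e-05]), 'eef_pos': array([ 0.29467104, -0.60724441,  0.29214706]), 'eef_rot': array([ 4.66544105e-06, -2.23988480e-01,  9.74591792e-01,  1.15650711e-05]), 'wrist_force': array([ 0.19453905,  0.10107373, -0.46359164]), 'torque': array([ 0.0208661 ,  0.02332454, -0.00265859]), 'gripper_force': 0.0, 'width': 0.08747853585188398}
```

```bash
python3 - <<'E'
import cv2
s=cv2.imread("pics/top0.png"); cv2.imwrite("pics/topc.png",cv2.resize(s[110:260,190:450],None,fx=3,fy=3,interpolation=cv2.INTER_CUBIC))
E
```

```text
(no output)
```

View pics/top0.png

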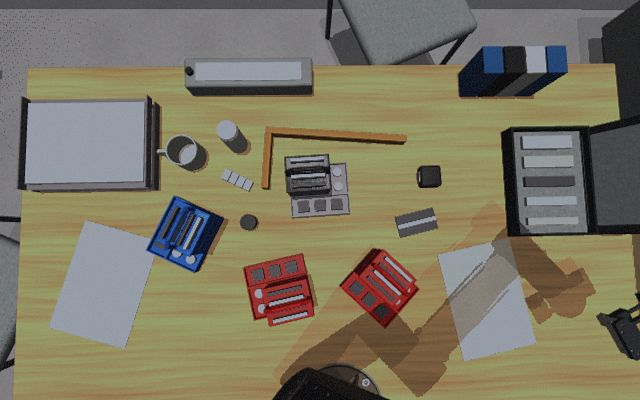

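View pics/topc.png

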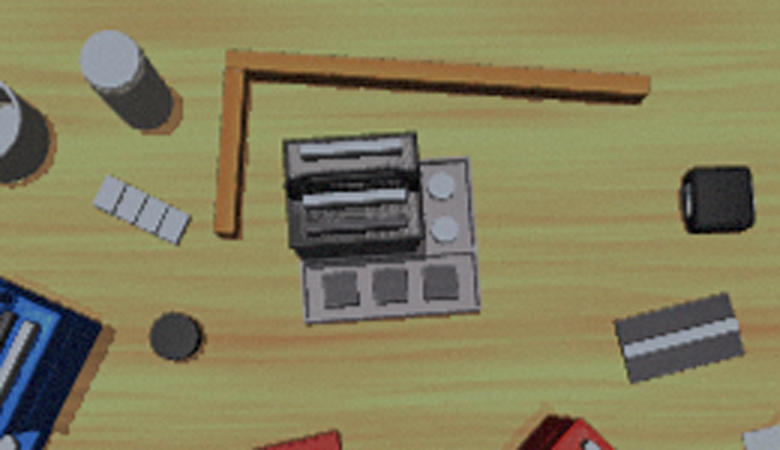

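View pics/scene0.png

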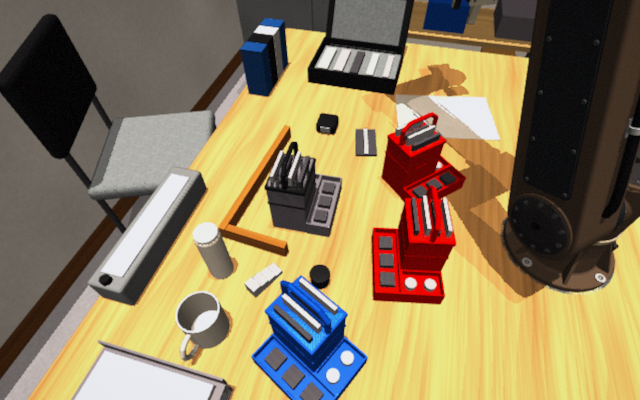

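The target is the grey crate at top-view pixel (318,187). The look-alikes are blue (187,232), red (278,291) and red (381,287). The description says grey, in front of the L-ledge, whose inner corner is about (272,137). The crop shows the tray corners and ledge edges, so next I fit poses and overlay them.

```bash
cat >> h.py <<'E'
from scipy.optimize import least_squares
def fit(s,local,uv,x0):
    local=np.array(local,float)
    def W(p): 
        c,q=np.cos(p[2]),np.sin(p[2]); return np.c_[p[0]+c*local[:,0]-q*local[:,1],p[1]+q*local[:,0]+c*local[:,1],local[:,2]]
    r=least_squares(lambda p:(proj(s,W(p))-uv).ravel(),x0); return r.x,np.abs(r.fun).max()
def lines(p,segs):
    c,q=np.cos(p[2]),np.sin(p[2]);L=np.array(segs,float).reshape(-1,3)
    return np.c_[p[0]+c*L[:,0]-q*L[:,1],p[1]+q*L[:,0]+c*L[:,1],L[:,2]]
def box(x0,x1,y0,y1,z):
    a=[(x0,y0,z),(x1,y0,z),(x1,y1,z),(x0,y1,z)]; return [(a[i],a[(i+1)%4]) for i in range(4)]
CR=box(-.07,.07,-.08,.08,.04)+box(-.015,.07,-.025,.08,.15)+[((-.07,-.08,0),(-.07,.08,0))]
LE=[((0,0,.04),(0,-.37,.04)),((0,0,.04),(-.15,0,.04)),((0,0,0),(0,-.37,0)),((0,-.37,.04),(0.018,-.37,.04)),((.018,.018,.04),(.018,-.37,.04))]
def overlay(s,pc,pl,name,win,k=5):
    u0,u1,v0,v1=win; im=cv2.resize(s["frame"][v0:v1,u0:u1],None,fx=k,fy=k,interpolation=cv2.INTER_CUBIC)
    for p,S,col in((pc,CR,(0,0,255)),(pl,LE,(0,255,0))):
        q=proj(s,lines(p,S)); q=((q-[u0,v0]+.5)*k-.5).round().astype(int).reshape(-1,2,2)
        for a,b in q: cv2.line(im,tuple(map(int,a)),tuple(map(int,b)),col,1)
    cv2.imwrite(name,im)
def rel(pc,pl):
    c,q=np.cos(pl[2]),np.sin(pl[2]); d=pc[:2]-pl[:2]; return np.array([c*d[0]+q*d[1],-q*d[0]+c*d[1],pc[2]-pl[2]])
E
python3 - <<'E'
from h import *
s=manip.snapshot("top")
f=lambda a:(np.array(a,float)+.5)/3-.5+[190,110]
pc,e=fit(s,[(-.07,.08,.04),(-.07,-.08,.04),(.07,-.08,.04)],f([(303,316),(479,305),(468,158)]),[.6,.04,0])
pl,e2=fit(s,[(0,0,.04),(0,-.37,.04),(-.15,0,.04)],f([(247,70),(648,91),(238,234)]),[.75,.2,0])
print(pc,e,pl,e2,rel(pc,pl)); np.save("p.npy",[pc,pl])
overlay(s,pc,pl,"pics/ov1.png",(255,415,120,225))
E
```

```text
[0.59202311 0.0382988  0.03583527] 1.529836265271939 [ 0.74454479  0.16204778 -0.06491485] 1.0673843860760712 [-0.14417293 -0.13338231  0.10075012]
```

View pics/ov1.png

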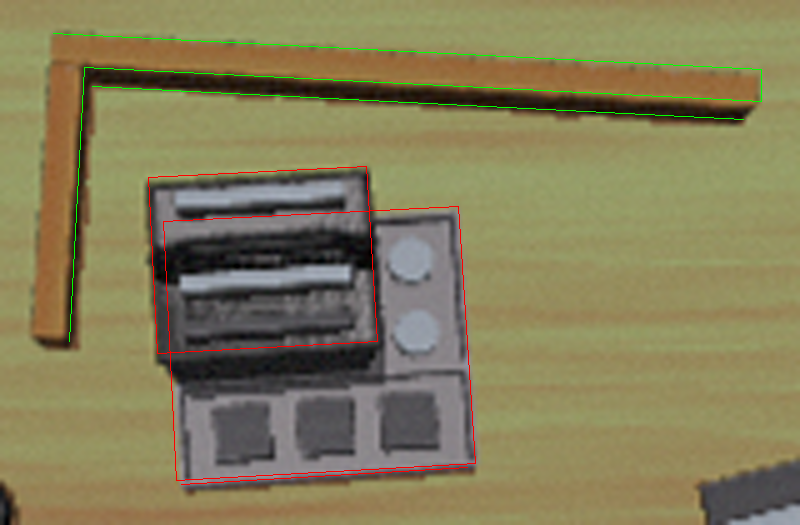

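The overlay shows the ledge (green) is right on. The crate (red) is about 1 px off: the real front edge runs (185,487)–(473,468) in the crop, so I'm shifting it by (-3,-2.5) mm. I'll push first along the ledge's x, with both fingers squared to the ledge.

```bash
cat >> h.py <<'E'
def plan(lx,ly,z,face):
    """TCP target in ledge frame; face: world-yaw of tool y relative to ledge x (pi/2 = along ledge y)"""
    pl=np.load("p.npy")[1]; st=manip.get_state()
    P=lines(pl,[[(lx,ly,z)]])[0]; q=st["eef_rot"]; Rt=R.from_quat(q[[1,2,3,0]]); M=Rt.as_matrix()
    d=M.T@(P-st["eef_pos"]); a=pl[2]+face
    y=np.array([np.cos(a),np.sin(a),0]); z_=np.array([0,0,-1.]); D=np.c_[np.cross(y,z_),y,z_]
    rv=(Rt.inv()*R.from_matrix(D)).as_rotvec()
    print("target",P.round(3),"d",d.round(4),"a",(rv/np.radians(120)).round(4),"t",round(st["t"],2))
def where():
    pl=np.load("p.npy")[1]; st=manip.get_state(); p=st["eef_pos"]
    print("ledge-frame TCP",rel(np.r_[p[:2],0],pl)[:2].round(4),"z",p[2].round(4),"F",st["wrist_force"].round(1),"w",round(st["width"],4),"t",round(st["t"],2))
E
python3 - <<'E'
from h import *
pc,pl=np.load("p.npy"); pc=pc+[-.003,-.0025,0]; np.save("p.npy",[pc,pl]); print(rel(pc,pl))
plan(-.26,-.110,.33,np.pi/2)
E
```

```text
[-0.14700444 -0.13607165  0.10075012]
target [0.478 0.069 0.33 ] d [-0.4602  0.5285 -0.0379] a [-0.      0.      0.2467] t 0.95
```

```bash
python3 -m jog '[{"dz":-0.038,"dx":-0.03,"dy":0.02,"az":0.05},{"dx":-0.06,"dy":0.06,"dz":-0.038,"az":0.1},{"dx":-0.09,"dy":0.1,"dz":-0.038,"az":0.15},{"dx":-0.12,"dy":0.14,"dz":-0.038,"az":0.2},{"dx":-0.15,"dy":0.18,"dz":-0.038,"az":0.247}]' 0.15; python3 -c "
from h import *
plan(-.26,-.110,.33,np.pi/2)"
```

```text
target [0.478 0.069 0.33 ] d [-0.4602  0.5285 -0.0379] a [-0.      0.      0.2467] t 0.95invalid input at $[0]: expected keys dx, dy, dz, ax, ay, az
```

```bash
python3 -m jog '[{"dx":-0.03,"dy":0.02,"dz":-0.038,"ax":0,"ay":0,"az":0.05},{"dx":-0.06,"dy":0.06,"dz":-0.038,"ax":0,"ay":0,"az":0.1},{"dx":-0.09,"dy":0.1,"dz":-0.038,"ax":0,"ay":0,"az":0.15},{"dx":-0.12,"dy":0.14,"dz":-0.038,"ax":0,"ay":0,"az":0.2},{"dx":-0.15,"dy":0.18,"dz":-0.038,"ax":0,"ay":0,"az":0.247}]' 0.15; python3 -c "
from h import *
plan(-.26,-.110,.33,np.pi/2)"
```

```text
t: 1.45
eef_pos: [0.3507, -0.3797, 0.3303]
eef_rot: [0.0, 0.035, 0.999, -0.0]
wrist_force: [1.8, 0.1, 0.3]
width: 0.0539
gripper_force: 0.0
target [0.478 0.069 0.33 ] d [-9.550e-02  4.566e-01  2.000e-04] a [-0.0001  0.0002 -0.0025] t 1.45
```

```bash
python3 -m jog '[{"dx":-0.01,"dy":0.046,"dz":0,"ax":0,"ay":0,"az":0},{"dx":-0.02,"dy":0.092,"dz":0,"ax":0,"ay":0,"az":0},{"dx":-0.03,"dy":0.138,"dz":0,"ax":0,"ay":0,"az":0},{"dx":-0.04,"dy":0.184,"dz":0,"ax":0,"ay":0,"az":0},{"dx":-0.05,"dy":0.23,"dz":0,"ax":0,"ay":0,"az":0}]' ; python3 -m jog '[{"dx":-0.01,"dy":0.046,"dz":0,"ax":0,"ay":0,"az":0},{"dx":-0.02,"dy":0.092,"dz":0,"ax":0,"ay":0,"az":0},{"dx":-0.03,"dy":0.138,"dz":0,"ax":0,"ay":0,"az":0},{"dx":-0.04,"dy":0.184,"dz":0,"ax":0,"ay":0,"az":0},{"dx":-0.046,"dy":0.226,"dz":0,"ax":0,"ay":0,"az":0}]' ; python3 -c "
from h import *
plan(-.26,-.110,.086,np.pi/2)"
```

```text
t: 1.95
eef_pos: [0.4157, -0.1534, 0.3307]
eef_rot: [0.001, 0.033, 0.999, 0.0]
wrist_force: [1.4, 0.3, -0.9]
width: 0.0505
gripper_force: 0.0
t: 2.45
eef_pos: [0.4767, 0.0696, 0.3305]
eef_rot: [0.0, 0.032, 0.999, 0.0]
wrist_force: [0.4, -1.2, -0.8]
width: 0.0508
gripper_force: 0.0
target [0.478 0.069 0.086] d [-0.0011 -0.0005  0.2445] a [0.0002 0.0004 0.    ] t 2.45
```

```bash
python3 -m jog '[{"dx":0,"dy":0,"dz":0.05,"ax":0,"ay":0,"az":0},{"dx":0,"dy":0,"dz":0.1,"ax":0,"ay":0,"az":0},{"dx":0,"dy":0,"dz":0.15,"ax":0,"ay":0,"az":0},{"dx":0,"dy":0,"dz":0.195,"ax":0,"ay":0,"az":0},{"dx":0,"dy":0,"dz":0.215,"ax":0,"ay":0,"az":0}]' ; python3 -m jog '[{"dx":0,"dy":0,"dz":0.01,"ax":0,"ay":0,"az":0},{"dx":0,"dy":0,"dz":0.02,"ax":0,"ay":0,"az":0},{"dx":0,"dy":0,"dz":0.0295,"ax":0,"ay":0,"az":0},{"dx":0,"dy":0,"dz":0.0295,"ax":0,"ay":0,"az":0}]' ; python3 -c "
from h import *
where()
for n in ('top','scene'):
  s=manip.snapshot(n)
  cv2.imwrite(f'pics/{n}2.png',s['frame'])
a=cv2.imread('pics/top2.png')[130:240,230:370];b=cv2.imread('pics/scene2.png')[130:300,200:400]
cv2.imwrite('pics/c2.png',np.hstack([cv2.resize(a,(440,346)),cv2.resize(b,(360,346))]))"
```

```text
t: 2.95
eef_pos: [0.4744, 0.0665, 0.1117]
eef_rot: [-0.002, 0.033, 0.999, -0.001]
wrist_force: [0.5, -0.7, 0.3]
width: 0.0499
gripper_force: 0.0
t: 3.35
eef_pos: [0.4764, 0.0674, 0.0854]
eef_rot: [-0.0, 0.033, 0.999, 0.0]
wrist_force: [0.2, -0.7, 0.1]
width: 0.0502
gripper_force: 0.0
ledge-frame TCP [-0.2615 -0.1119] z 0.0854 F [ 0.2 -0.7  0.1] w 0.0502 t 3.35
```

View pics/c2.png

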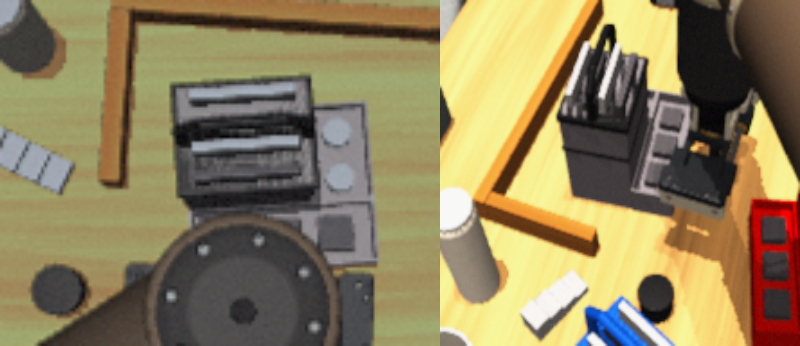

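The gripper stands in front of the front tray, with its body above the tray and clear of the bin. Pushing forward now.

```bash
python3 -m jog '[{"dx":-0.008,"dy":0,"dz":0,"ax":0,"ay":0,"az":0},{"dx":-0.016,"dy":0,"dz":0,"ax":0,"ay":0,"az":0},{"dx":-0.022,"dy":0,"dz":0,"ax":0,"ay":0,"az":0},{"dx":-0.026,"dy":0,"dz":0,"ax":0,"ay":0,"az":0},{"dx":-0.030,"dy":0,"dz":0,"ax":0,"ay":0,"az":0}]' | grep force; python3 -m jog '[{"dx":-0.004,"dy":0,"dz":0,"ax":0,"ay":0,"az":0},{"dx":-0.008,"dy":0,"dz":0,"ax":0,"ay":0,"az":0},{"dx":-0.012,"dy":0,"dz":0,"ax":0,"ay":0,"az":0},{"dx":-0.016,"dy":0,"dz":0,"ax":0,"ay":0,"az":0},{"dx":-0.020,"dy":0,"dz":0,"ax":0,"ay":0,"az":0}]' | grep force;  python3 -m jog '[{"dx":-0.004,"dy":0,"dz":0,"ax":0,"ay":0,"az":0},{"dx":-0.008,"dy":0,"dz":0,"ax":0,"ay":0,"az":0},{"dx":-0.012,"dy":0,"dz":0,"ax":0,"ay":0,"az":0},{"dx":-0.016,"dy":0,"dz":0,"ax":0,"ay":0,"az":0},{"dx":-0.020,"dy":0,"dz":0,"ax":0,"ay":0,"az":0}]' | grep force; python3 -c "
from h import *
where()"
```

```text
wrist_force: [-11.5, 4.2, 6.1]
gripper_force: 5.1
wrist_force: [-9.8, 4.3, 6.7]
gripper_force: 5.0
wrist_force: [-13.0, 2.2, 11.2]
gripper_force: 6.9
ledge-frame TCP [-0.1948 -0.1134] z 0.085 F [-13.    2.2  11.2] w 0.0504 t 4.95
```

```bash
python3 -c "
from h import *
for n in ('top','scene'):
  s=manip.snapshot(n)
  cv2.imwrite(f'pics/{n}3.png',s['frame'])
a=cv2.imread('pics/top3.png')[130:240,230:370];b=cv2.imread('pics/scene3.png')[130:300,200:400]
cv2.imwrite('pics/c3.png',np.hstack([cv2.resize(a,(440,346)),cv2.resize(b,(360,346))]));where()"
```

```text
ledge-frame TCP [-0.1941 -0.1133] z 0.0849 F [-9.7 -0.2  7.2] w 0.0503 t 5.05
```

View pics/c3.png

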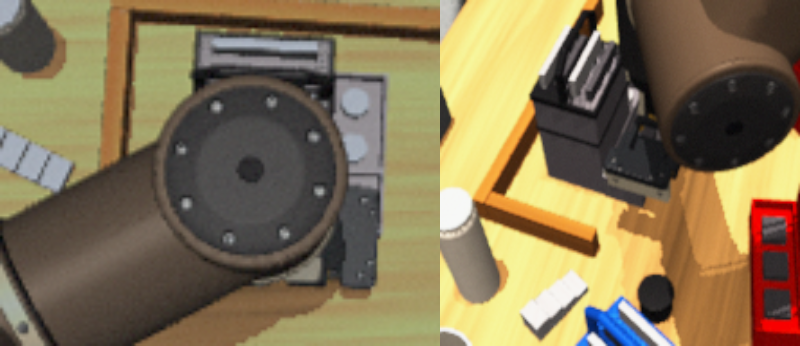

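The crate is upright and squared with the ledge, its back about 45 mm short. Continuing.

```bash
python3 -m jog '[{"dx":-0.004,"dy":0,"dz":0,"ax":0,"ay":0,"az":0},{"dx":-0.008,"dy":0,"dz":0,"ax":0,"ay":0,"az":0},{"dx":-0.012,"dy":0,"dz":0,"ax":0,"ay":0,"az":0},{"dx":-0.016,"dy":0,"dz":0,"ax":0,"ay":0,"az":0},{"dx":-0.020,"dy":0,"dz":0,"ax":0,"ay":0,"az":0}]' | grep force;  python3 -m jog '[{"dx":-0.004,"dy":0,"dz":0,"ax":0,"ay":0,"az":0},{"dx":-0.008,"dy":0,"dz":0,"ax":0,"ay":0,"az":0},{"dx":-0.012,"dy":0,"dz":0,"ax":0,"ay":0,"az":0},{"dx":-0.015,"dy":0,"dz":0,"ax":0,"ay":0,"az":0},{"dx":-0.018,"dy":0,"dz":0,"ax":0,"ay":0,"az":0}]' | grep force; python3 -c "
from h import *
where()"
```

```text
wrist_force: [-12.1, 0.3, 10.2]
gripper_force: 6.5
wrist_force: [-13.5, 0.5, 9.9]
gripper_force: 6.5
ledge-frame TCP [-0.157  -0.1136] z 0.0849 F [-13.5   0.5   9.9] w 0.0503 t 6.05
```

```bash
for i in 1; do python3 -m jog '[{"dx":-0.001,"dy":0,"dz":0,"ax":0,"ay":0,"az":0},{"dx":-0.002,"dy":0,"dz":0,"ax":0,"ay":0,"az":0},{"dx":-0.003,"dy":0,"dz":0,"ax":0,"ay":0,"az":0},{"dx":-0.004,"dy":0,"dz":0,"ax":0,"ay":0,"az":0}]' | grep wrist; python3 -m jog '[{"dx":-0.001,"dy":0,"dz":0,"ax":0,"ay":0,"az":0},{"dx":-0.002,"dy":0,"dz":0,"ax":0,"ay":0,"az":0}]' | grep wrist; python3 -m jog '[{"dx":-0.001,"dy":0,"dz":0,"ax":0,"ay":0,"az":0},{"dx":-0.002,"dy":0,"dz":0,"ax":0,"ay":0,"az":0}]' | grep wrist; done; python3 -c "
from h import *
where()"
```

```text
wrist_force: [-13.1, 0.2, 10.1]
wrist_force: [-21.5, 4.0, 16.8]
wrist_force: [-27.5, 8.1, 22.3]
ledge-frame TCP [-0.1518 -0.1137] z 0.0847 F [-27.5   8.1  22.3] w 0.0506 t 6.85
```

```bash
python3 -m jog '[{"dx":0.01,"dy":0,"dz":0,"ax":0,"ay":0,"az":0},{"dx":0.03,"dy":0,"dz":0,"ax":0,"ay":0,"az":0},{"dx":0.04,"dy":0,"dz":0,"ax":0,"ay":0,"az":0},{"dx":0.04,"dy":0,"dz":-0.04,"ax":0,"ay":0,"az":0},{"dx":0.04,"dy":0,"dz":-0.09,"ax":0,"ay":0,"az":0}]' | grep force;  python3 -m jog '[{"dx":0,"dy":0,"dz":-0.05,"ax":0,"ay":0,"az":0},{"dx":0,"dy":0,"dz":-0.1,"ax":0,"ay":0,"az":0},{"dx":0,"dy":-0.04,"dz":-0.15,"ax":0,"ay":0,"az":0},{"dx":0,"dy":-0.09,"dz":-0.165,"ax":0,"ay":0,"az":0},{"dx":0,"dy":-0.14,"dz":-0.165,"ax":0,"ay":0,"az":0}]' | grep force; python3 -c "
from h import *
where(); print(manip.get_state()['joint_positions'].round(2))
plan(-.045,-.32,.33,0);plan(-.045,-.32,.33,np.pi)"
```

```text
wrist_force: [3.0, 0.8, 0.4]
gripper_force: 0.0
wrist_force: [0.8, 0.4, -0.4]
gripper_force: 0.0
ledge-frame TCP [-0.1845 -0.2394] z 0.3433 F [ 0.8  0.4 -0.4] w 0.0502 t 7.85
[ 0.24  0.12 -0.19  0.   -1.26 -1.87]
target [ 0.679 -0.154  0.33 ] d [-0.1392 -0.0809  0.0141] a [0.0027 0.002  0.7509] t 7.85
target [ 0.679 -0.154  0.33 ] d [-0.1392 -0.0809  0.0141] a [-0.002   0.0027 -0.7491] t 7.85
```

```bash
python3 -m jog '[{"dx":-0.01,"dy":-0.02,"dz":0,"ax":0,"ay":0,"az":-0.07},{"dx":-0.03,"dy":-0.04,"dz":0,"ax":0,"ay":0,"az":-0.14},{"dx":-0.06,"dy":-0.06,"dz":0,"ax":0,"ay":0,"az":-0.21},{"dx":-0.08,"dy":-0.08,"dz":0,"ax":0,"ay":0,"az":-0.28},{"dx":-0.1,"dy":-0.08,"dz":0,"ax":0,"ay":0,"az":-0.35}]' | grep force;  python3 -m jog '[{"dx":0,"dy":0,"dz":0,"ax":0,"ay":0,"az":-0.07},{"dx":0,"dy":0,"dz":0,"ax":0,"ay":0,"az":-0.14},{"dx":0,"dy":0,"dz":0,"ax":0,"ay":0,"az":-0.21},{"dx":0,"dy":0,"dz":0,"ax":0,"ay":0,"az":-0.28},{"dx":0,"dy":0,"dz":0,"ax":0,"ay":0,"az":-0.35}]' | grep force; python3 -c "
from h import *
where(); print(manip.get_state()['joint_positions'].round(2))
plan(-.045,-.32,.33,np.pi)
s=manip.snapshot('top'); cv2.imwrite('pics/top4.png',s['frame'])
pc,pl=np.load('p.npy'); g=lines(pl,[[(-.076,-.14,0)]])[0]; pc=np.r_[g[:2],pl[2]]
overlay(s,pc,pl,'pics/ov4.png',(255,415,120,225))"
```

```text
wrist_force: [0.7, 0.9, -1.0]
gripper_force: 0.0
wrist_force: [-0.4, -0.3, 0.3]
gripper_force: 0.0
ledge-frame TCP [-0.0854 -0.319 ] z 0.3393 F [-0.4 -0.3  0.3] w 0.0503 t 8.85
[ 0.06  0.3   0.04  0.   -1.31 -0.23]
target [ 0.679 -0.154  0.33 ] d [-0.003  -0.0403  0.0093] a [ 0.     -0.0001 -0.0475] t 8.85
```

View pics/ov4.png

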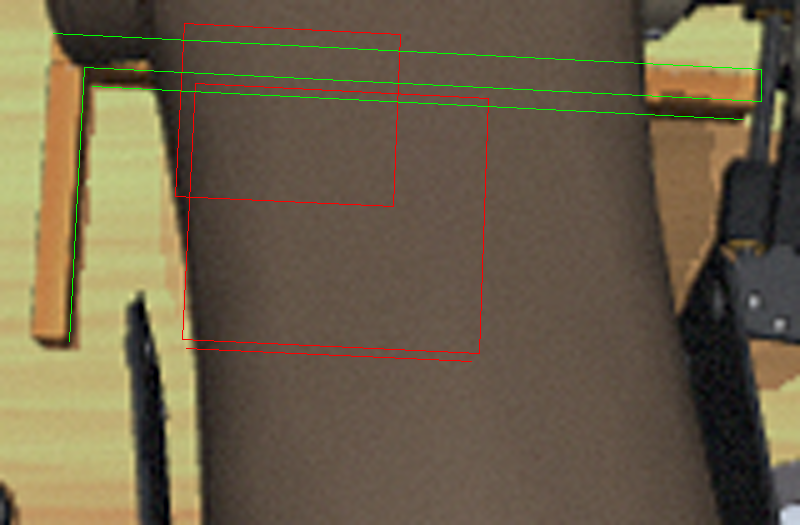

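The arm hides the crate from above, so I'm using the scene camera.

```bash
python3 -c "
from h import *
s=manip.snapshot('scene'); cv2.imwrite('pics/scene5.png',s['frame'])
pc,pl=np.load('p.npy'); g=lines(pl,[[(-.072,-.136,0)]])[0]; pc=np.r_[g[:2],pl[2]]
overlay(s,pc,pl,'pics/ov5.png',(205,365,110,270))"; python3 -c "
import cv2;a=cv2.imread('pics/ov5.png');cv2.imwrite('pics/ov5.png',cv2.resize(a,(600,600)))"
```

```text
(no output)
```

View pics/ov5.png

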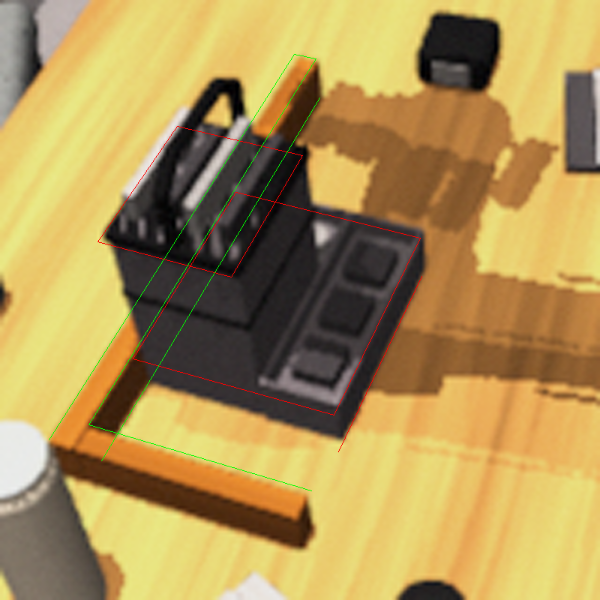

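The crate is upright with its back at the long arm, at about (-72,-136) mm in the ledge frame. Next I go to its right side with a narrower opening, so the rear finger clears the long arm.

```bash
python3 -c "
from h import *
plan(-.052,-.265,.086,np.pi)"
```

```text
target [ 0.675 -0.099  0.086] d [-0.057  -0.0277  0.2534] a [ 0.     -0.     -0.0492] t 8.95
```

```bash
python3 -m jog '[{"dx":-0.03,"dy":-0.015,"dz":0.01,"ax":0,"ay":0,"az":-0.0492},{"dx":-0.057,"dy":-0.0277,"dz":0.04,"ax":0,"ay":0,"az":-0.0492},{"dx":-0.057,"dy":-0.0277,"dz":0.085,"ax":0,"ay":0,"az":-0.0492},{"dx":-0.057,"dy":-0.0277,"dz":0.13,"ax":0,"ay":0,"az":-0.0492},{"dx":-0.057,"dy":-0.0277,"dz":0.15,"ax":0,"ay":0,"az":-0.0492}]' -0.55 | grep force;  python3 -m jog '[{"dx":0,"dy":0,"dz":0.03,"ax":0,"ay":0,"az":0},{"dx":0,"dy":0,"dz":0.06,"ax":0,"ay":0,"az":0},{"dx":0,"dy":0,"dz":0.09,"ax":0,"ay":0,"az":0},{"dx":0,"dy":0,"dz":0.103,"ax":0,"ay":0,"az":0},{"dx":0,"dy":0,"dz":0.103,"ax":0,"ay":0,"az":0}]' | grep force; python3 -c "
from h import *
where();plan(-.052,-.225,.086,np.pi)
s=manip.snapshot('scene'); cv2.imwrite('pics/s6.png',cv2.resize(s['frame'][100:280,200:400],None,fx=3,fy=3))"
```

```text
wrist_force: [-0.5, -0.3, 0.1]
gripper_force: 0.0
wrist_force: [-0.4, -0.8, 0.4]
gripper_force: 0.0
ledge-frame TCP [-0.0531 -0.2652] z 0.0843 F [-0.4 -0.8  0.4] w 0.0199 t 9.95
target [ 0.678 -0.059  0.086] d [-0.0402 -0.0009 -0.0017] a [ 0.0019 -0.0003 -0.0024] t 9.95
```

View pics/s6.png

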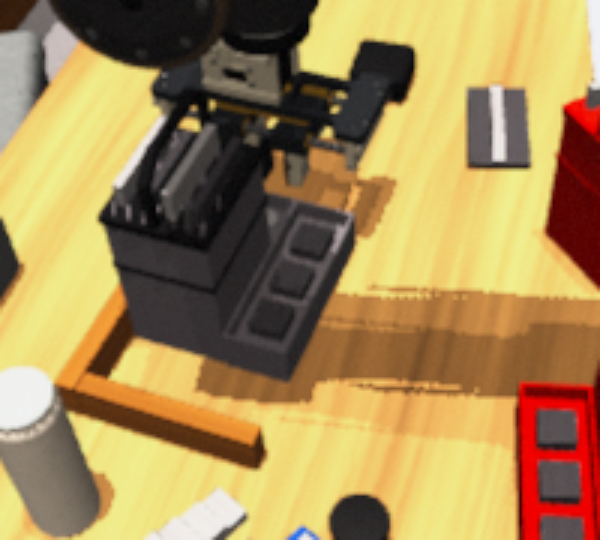

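The gripper stands at the right of the crate, clear of everything. Pushing left.

```bash
python3 -m jog '[{"dx":-0.008,"dy":0,"dz":-0.001,"ax":0,"ay":0,"az":0},{"dx":-0.016,"dy":0,"dz":-0.001,"ax":0,"ay":0,"az":0},{"dx":-0.024,"dy":0,"dz":-0.001,"ax":0,"ay":0,"az":0},{"dx":-0.030,"dy":0,"dz":-0.001,"ax":0,"ay":0,"az":0},{"dx":-0.034,"dy":0,"dz":-0.001,"ax":0,"ay":0,"az":0}]' | grep force; python3 -m jog '[{"dx":-0.004,"dy":0,"dz":0,"ax":0,"ay":0,"az":0},{"dx":-0.008,"dy":0,"dz":0,"ax":0,"ay":0,"az":0},{"dx":-0.012,"dy":0,"dz":0,"ax":0,"ay":0,"az":0},{"dx":-0.016,"dy":0,"dz":0,"ax":0,"ay":0,"az":0},{"dx":-0.020,"dy":0,"dz":0,"ax":0,"ay":0,"az":0}]' | grep force;  python3 -c "
from h import *
where()"
```

```text
wrist_force: [-0.1, -9.2, 2.6]
gripper_force: 4.5
wrist_force: [-0.9, -9.7, 4.1]
gripper_force: 4.8
ledge-frame TCP [-0.0518 -0.2124] z 0.0885 F [-0.9 -9.7  4.1] w 0.02 t 11.0
```

```bash
python3 -m jog '[{"dx":-0.004,"dy":0,"dz":0,"ax":0,"ay":0,"az":0},{"dx":-0.008,"dy":0,"dz":0,"ax":0,"ay":0,"az":0},{"dx":-0.012,"dy":0,"dz":0,"ax":0,"ay":0,"az":0},{"dx":-0.016,"dy":0,"dz":0,"ax":0,"ay":0,"az":0},{"dx":-0.020,"dy":0,"dz":0,"ax":0,"ay":0,"az":0}]' | grep wrist; python3 -m jog '[{"dx":-0.004,"dy":0,"dz":0,"ax":0,"ay":0,"az":0},{"dx":-0.008,"dy":0,"dz":0,"ax":0,"ay":0,"az":0},{"dx":-0.011,"dy":0,"dz":0,"ax":0,"ay":0,"az":0},{"dx":-0.013,"dy":0,"dz":0,"ax":0,"ay":0,"az":0},{"dx":-0.015,"dy":0,"dz":0,"ax":0,"ay":0,"az":0}]' | grep wrist;  python3 -c "
from h import *
where()
s=manip.snapshot('scene'); cv2.imwrite('pics/s7.png',cv2.resize(s['frame'][100:280,200:400],None,fx=3,fy=3))"
```

```text
wrist_force: [-0.8, -10.9, 4.6]
wrist_force: [-1.9, -9.5, 5.2]
ledge-frame TCP [-0.0519 -0.1775] z 0.0884 F [-1.9 -9.5  5.2] w 0.0199 t 12.0
```

View pics/s7.png

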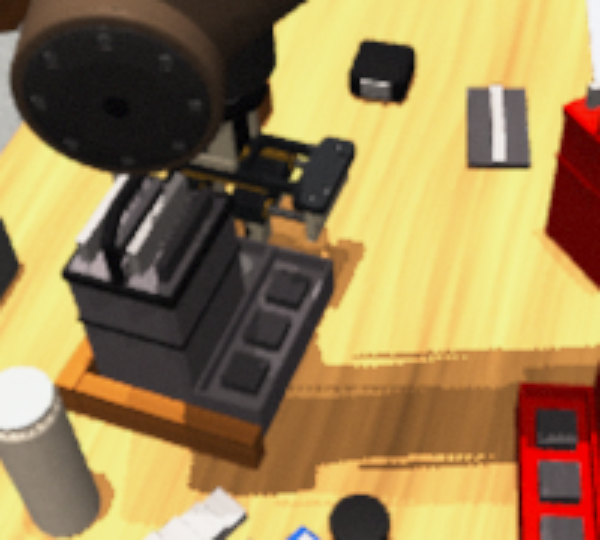

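```bash
python3 -c "
from h import *
s=manip.snapshot('scene')
pc,pl=np.load('p.npy'); print(lines(pl,[[(-.046,-.062,.21)]]), manip.get_state()['eef_pos'])
for uv in [(237,157),(206,128),(273,135)]:
  for z in (.21,.25,.3,.35,.4): print(uv,ground(s,[uv],z)[0].round(3))
"
```

```text
[[0.69461979 0.10316235 0.21      ]] [ 0.68127635 -0.01143832  0.08845697]
(237, 157) [0.711 0.108 0.21 ]
(237, 157) [0.687 0.144 0.25 ]
(237, 157) [0.657 0.189 0.3  ]
(237, 157) [0.626 0.234 0.35 ]
(237, 157) [0.596 0.279 0.4  ]
(206, 128) [0.814 0.041 0.21 ]
(206, 128) [0.782 0.082 0.25 ]
(206, 128) [0.742 0.134 0.3  ]
(206, 128) [0.702 0.185 0.35 ]
(206, 128) [0.662 0.237 0.4  ]
(273, 135) [0.663 0.025 0.21 ]
(273, 135) [0.643 0.068 0.25 ]
(273, 135) [0.617 0.121 0.3  ]
(273, 135) [0.591 0.174 0.35 ]
(273, 135) [0.566 0.226 0.4  ]
```

The wrist housing is about 0.3 m up, so it's clear of the handle. Creeping the last 8 mm.

```bash
python3 -m jog '[{"dx":-0.0015,"dy":0,"dz":0,"ax":0,"ay":0,"az":0},{"dx":-0.003,"dy":0,"dz":0,"ax":0,"ay":0,"az":0},{"dx":-0.0045,"dy":0,"dz":0,"ax":0,"ay":0,"az":0}]' | grep wrist; python3 -m jog '[{"dx":-0.001,"dy":0,"dz":0,"ax":0,"ay":0,"az":0},{"dx":-0.002,"dy":0,"dz":0,"ax":0,"ay":0,"az":0}]' | grep wrist; python3 -m jog '[{"dx":-0.001,"dy":0,"dz":0,"ax":0,"ay":0,"az":0},{"dx":-0.002,"dy":0,"dz":0,"ax":0,"ay":0,"az":0}]' | grep wrist; python3 -c "
from h import *
where()"
```

```text
wrist_force: [-0.5, -10.4, 5.3]
wrist_force: [-1.5, -9.3, 5.0]
wrist_force: [-0.4, -10.3, 4.9]
ledge-frame TCP [-0.0519 -0.1692] z 0.0884 F [ -0.4 -10.3   4.9] w 0.0197 t 12.8
```

```bash
python3 -m jog '[{"dx":-0.001,"dy":0,"dz":0,"ax":0,"ay":0,"az":0},{"dx":-0.002,"dy":0,"dz":0,"ax":0,"ay":0,"az":0}]' | grep wrist; python3 -m jog '[{"dx":-0.001,"dy":0,"dz":0,"ax":0,"ay":0,"az":0},{"dx":-0.002,"dy":0,"dz":0,"ax":0,"ay":0,"az":0}]' | grep wrist; python3 -c "
from h import *
where()"
```

```text
wrist_force: [0.3, -17.9, 5.1]
wrist_force: [-2.4, -24.2, 6.8]
ledge-frame TCP [-0.0525 -0.1678] z 0.0885 F [ -2.4 -24.2   6.8] w 0.0196 t 13.2
```

Both walls are touched. Now I back off, go round to the front and press it once more; that also checks the back contact by feel.

```bash
python3 -m jog '[{"dx":0.01,"dy":0,"dz":0,"ax":0,"ay":0,"az":0},{"dx":0.03,"dy":0,"dz":0,"ax":0,"ay":0,"az":0},{"dx":0.05,"dy":0,"dz":0,"ax":0,"ay":0,"az":0},{"dx":0.06,"dy":0,"dz":-0.04,"ax":0,"ay":0,"az":0},{"dx":0.06,"dy":0,"dz":-0.09,"ax":0,"ay":0,"az":0}]' | grep wrist;  python3 -m jog '[{"dx":0,"dy":0,"dz":-0.05,"ax":0,"ay":0,"az":0},{"dx":0,"dy":0,"dz":-0.1,"ax":0,"ay":0,"az":0},{"dx":0,"dy":0,"dz":-0.15,"ax":0,"ay":0,"az":0.05},{"dx":0,"dy":0.04,"dz":-0.17,"ax":0,"ay":0,"az":0.12},{"dx":0,"dy":0.08,"dz":-0.17,"ax":0,"ay":0,"az":0.19}]' -0.3 | grep wrist; python3 -c "
from h import *
where(); plan(-.2,-.056,.34,np.pi/2)"
```

```text
wrist_force: [1.4, 0.8, 0.9]
wrist_force: [-0.8, 0.7, 0.2]
ledge-frame TCP [-0.1312 -0.2241] z 0.351 F [-0.8  0.7  0.2] w 0.0308 t 14.2
target [0.541 0.119 0.34 ] d [-0.1272  0.1297  0.0108] a [-0.0012  0.0029  0.5558] t 14.2
```

```bash
python3 -m jog '[{"dx":-0.025,"dy":0.026,"dz":0,"ax":0,"ay":0,"az":0.07},{"dx":-0.05,"dy":0.052,"dz":0,"ax":0,"ay":0,"az":0.14},{"dx":-0.075,"dy":0.078,"dz":0,"ax":0,"ay":0,"az":0.21},{"dx":-0.1,"dy":0.104,"dz":0,"ax":0,"ay":0,"az":0.28},{"dx":-0.127,"dy":0.13,"dz":0,"ax":0,"ay":0,"az":0.35}]' | grep wrist;  python3 -m jog '[{"dx":0,"dy":0,"dz":0,"ax":0,"ay":0,"az":0.07},{"dx":0,"dy":0,"dz":0,"ax":0,"ay":0,"az":0.14},{"dx":0,"dy":0,"dz":0,"ax":0,"ay":0,"az":0.206},{"dx":0,"dy":0,"dz":0,"ax":0,"ay":0,"az":0.206}]' | grep wrist; python3 -c "
from h import *
where(); plan(-.2,-.056,.086,np.pi/2)"
```

```text
wrist_force: [0.6, -0.4, 0.4]
wrist_force: [0.0, -0.6, -0.0]
ledge-frame TCP [-0.2022 -0.0562] z 0.3475 F [ 0.  -0.6 -0. ] w 0.0308 t 15.1
target [0.541 0.119 0.086] d [-2.200e-03  1.000e-04  2.615e-01] a [ 0.0002 -0.      0.0019] t 15.1
```

```bash
python3 -m jog '[{"dx":0,"dy":0,"dz":0.045,"ax":0,"ay":0,"az":0},{"dx":0,"dy":0,"dz":0.09,"ax":0,"ay":0,"az":0},{"dx":0,"dy":0,"dz":0.135,"ax":0,"ay":0,"az":0},{"dx":0,"dy":0,"dz":0.18,"ax":0,"ay":0,"az":0.002},{"dx":0,"dy":0,"dz":0.21,"ax":0,"ay":0,"az":0.002}]' | grep wrist;  python3 -m jog '[{"dx":0,"dy":0,"dz":0.025,"ax":0,"ay":0,"az":0},{"dx":0,"dy":0,"dz":0.045,"ax":0,"ay":0,"az":0},{"dx":0,"dy":0,"dz":0.0515,"ax":0,"ay":0,"az":0},{"dx":0,"dy":0,"dz":0.0515,"ax":0,"ay":0,"az":0}]' | grep wrist; python3 -m jog '[{"dx":-0.01,"dy":0,"dz":0,"ax":0,"ay":0,"az":0},{"dx":-0.02,"dy":0,"dz":0,"ax":0,"ay":0,"az":0},{"dx":-0.03,"dy":0,"dz":0,"ax":0,"ay":0,"az":0},{"dx":-0.038,"dy":0,"dz":0,"ax":0,"ay":0,"az":0},{"dx":-0.042,"dy":0,"dz":0,"ax":0,"ay":0,"az":0}]' | grep wrist;python3 -c "
from h import *
where()"
```

```text
wrist_force: [-0.4, 0.2, 0.2]
wrist_force: [0.2, 0.4, 0.7]
wrist_force: [-0.1, -0.6, -0.6]
ledge-frame TCP [-0.159  -0.0556] z 0.0862 F [-0.1 -0.6 -0.6] w 0.0305 t 16.5
```

```bash
python3 -m jog '[{"dx":-0.0015,"dy":0,"dz":0,"ax":0,"ay":0,"az":0},{"dx":-0.003,"dy":0,"dz":0,"ax":0,"ay":0,"az":0},{"dx":-0.0045,"dy":0,"dz":0,"ax":0,"ay":0,"az":0}]' | grep wrist; python3 -m jog '[{"dx":-0.001,"dy":0,"dz":0,"ax":0,"ay":0,"az":0},{"dx":-0.002,"dy":0,"dz":0,"ax":0,"ay":0,"az":0}]' | grep wrist; python3 -m jog '[{"dx":-0.001,"dy":0,"dz":0,"ax":0,"ay":0,"az":0},{"dx":-0.002,"dy":0,"dz":0,"ax":0,"ay":0,"az":0}]' | grep wrist; python3 -c "
from h import *
where()"
```

```text
wrist_force: [-0.3, -0.6, -0.8]
wrist_force: [-4.1, 2.7, 2.3]
wrist_force: [-10.1, 2.3, 7.2]
ledge-frame TCP [-0.1536 -0.0559] z 0.0856 F [-10.1   2.3   7.2] w 0.0309 t 17.2
```

```bash
python3 -m jog '[{"dx":-0.001,"dy":0,"dz":0,"ax":0,"ay":0,"az":0},{"dx":-0.002,"dy":0,"dz":0,"ax":0,"ay":0,"az":0}]' | grep wrist; python3 -m jog '[{"dx":-0.001,"dy":0,"dz":0,"ax":0,"ay":0,"az":0},{"dx":-0.002,"dy":0,"dz":0,"ax":0,"ay":0,"az":0}]' | grep wrist; python3 -c "
from h import *
where()"
```

```text
wrist_force: [-12.4, 2.2, 9.7]
wrist_force: [-20.8, 5.7, 16.0]
ledge-frame TCP [-0.1518 -0.0566] z 0.0855 F [-20.8   5.7  16. ] w 0.0305 t 17.6
```

```bash
python3 -m jog '[{"dx":0.01,"dy":0,"dz":0,"ax":0,"ay":0,"az":0},{"dx":0.03,"dy":0,"dz":0,"ax":0,"ay":0,"az":0},{"dx":0.05,"dy":0,"dz":0,"ax":0,"ay":0,"az":0},{"dx":0.06,"dy":0,"dz":-0.04,"ax":0,"ay":0,"az":0},{"dx":0.06,"dy":0,"dz":-0.09,"ax":0,"ay":0,"az":0}]' | grep wrist;  python3 -m jog '[{"dx":0,"dy":0,"dz":-0.05,"ax":0,"ay":0,"az":0},{"dx":0,"dy":0,"dz":-0.1,"ax":0,"ay":0,"az":0},{"dx":0,"dy":0,"dz":-0.15,"ax":0,"ay":0,"az":0},{"dx":0,"dy":-0.04,"dz":-0.17,"ax":0,"ay":0,"az":0},{"dx":0,"dy":-0.09,"dz":-0.17,"ax":0,"ay":0,"az":0}]' | grep wrist; python3 -m jog '[{"dx":0,"dy":-0.05,"dz":0,"ax":0,"ay":0,"az":0},{"dx":0,"dy":-0.1,"dz":0,"ax":0,"ay":0,"az":0},{"dx":0,"dy":-0.15,"dz":0,"ax":0,"ay":0,"az":0},{"dx":0,"dy":-0.2,"dz":0,"ax":0,"ay":0,"az":0},{"dx":0,"dy":-0.23,"dz":0,"ax":0,"ay":0,"az":0}]' | grep wrist
python3 - <<'E'
from h import *
where(); pc,pl=np.load("p.npy")
g=lines(pl,[[(-.07,-.08,0)]])[0]; pk=np.r_[g[:2],pl[2]]
H=[(x,y,z) for x0,x1,y0,y1,zz in((-.07,.07,-.08,.08,(0,.04)),(-.015,.07,-.025,.08,(.15,))) for x in(x0,x1) for y in(y0,y1) for z in zz]
for n in("scene","top"):
    s=manip.snapshot(n); q=proj(s,lines(pk,[H])); print(n,"parked model rect",q.min(0).round(),q.max(0).round())
    for l in ("crate","loupe","spray_can","test_plate","step_block","tape_measure","mug"):
        for d in manip.recognise(l,s)[:3 if l=="crate" else 1]:
            r=d["rect"]; print(l,round(d["p"],2),np.round(r),np.round(ground(s,[r[:2]])[0,:2],3))
    # grey-tray front-right corner region: dark front wall edges near predicted segment
    t=s["frame"].astype(int); sat=t.max(2)-t.min(2)
    m=((sat<45)).astype(np.uint8); c=proj(s,lines(pk,[[(-.03,-.05,.04)]]))[0].round().astype(int)
    k,lab,st,_=cv2.connectedComponentsWithStats(m); L=lab[c[1],c[0]]; print("component",L,st[L] if L else None)
E
```

```text
wrist_force: [2.8, 0.9, 0.7]
wrist_force: [1.1, -0.7, -0.4]
wrist_force: [0.2, 0.8, -0.1]
ledge-frame TCP [-0.2076 -0.3786] z 0.3461 F [ 0.2  0.8 -0.1] w 0.0308 t 19.1
scene parked model rect [217. 159.] [309. 248.]
crate 0.87 [413. 246.  86. 122.] [0.318 0.086]
crate 0.72 [265. 198.  88.  92.] [0.706 0.041]
crate 0.67 [309. 338. 116. 122.] [0.492 0.354]
loupe 0.87 [320. 277.  25.  22.] [0.508 0.22 ]
spray_can 0.83 [213. 249.  41.  53.] [0.768 0.217]
step_block 0.89 [262. 282.  40.  33.] [0.627 0.264]
tape_measure 0.86 [326. 125.  21.  24.] [ 0.627 -0.282]
mug 0.8 [201. 328.  56.  70.] [0.708 0.393]
component 15 [ 218  150   92   95 4937]
top parked model rect [265. 120.] [330. 189.]
crate 0.79 [287. 155.  49.  66.] [0.692 0.124]
crate 0.75 [185. 233.  76.  77.] [0.48  0.405]
crate 0.68 [279. 291.  69.  74.] [0.315 0.152]
loupe 0.47 [248. 222.  17.  14.] [0.506 0.233]
spray_can 0.68 [232. 136.  36.  34.] [0.748 0.277]
step_block 0.55 [237. 180.  30.  19.] [0.624 0.263]
tape_measure 0.4 [287. 154.  49.  66.] [0.695 0.123]
mug 0.56 [183. 154.  52.  45.] [0.699 0.413]
component 1 [     0      0    640    400 135723]
```

```bash
python3 -c "
from bench import manip
print(manip.job_done())"
```

```text
the job is handed in; nothing more can be done
None
```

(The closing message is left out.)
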